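# Reference reading on a bench luminometer

## Robot

A 6-joint arm with a two-finger parallel gripper is mounted at the origin on the work surface. World frame = base frame: x ahead of the robot, y to its left, z up, the work surface at z = 0. Lengths are in m, angles in rad, forces in N, time in s.
With the tool pointing down it reaches from about 0.225 to 0.875 m from the base axis. Payload 3.4 kg.
Tool frame: the origin (TCP) lies between the finger pads; the fingertips stand 11 mm ahead of it and the grasp point (between the pads) lies 8 mm behind it (tips_ahead is the distance from the TCP to the fingertips, in m); z points along the fingers, x is the direction in which the jaws open and shut, and the axes are right-handed (so a half turn about z gives the same grasp; the last joint's range is limited). The gripper opens to 85 mm and grips with 20 to 120 N. Pads are 22 mm wide; open, the fingers measure 114 mm over their backs; the gripper's body (76 mm by 85 mm) begins 54 mm behind the grasp point. The pads swing forward as they close: fully open they stand 13 mm farther back than shut.
Start: joints at [1.164, 0.276, 1.505, -0, 1.361, -0.121], TCP at [0.162, 0.552, 0.242] pointing down, gripper open.
Joint ranges: [-2.89, 2.89], [-0.75, 2.08], [0.22, 2.7], [-1.18, 4.32], [0.11, 2.71], [-2.7, 2.7]. Speed limits (rad/s): [2.57, 2.57, 3.14, 3.14, 3.14, 3.14].

## Interface

Orientations are given as a unit quaternion [w, x, y, z].
In Python, from rig import get_state, get_image, sign_off, masks_of, tips_ahead gives the robot as it stands.
- The arm moves only by the tool play_rows, never from a script. Its argument "series" is a list of rows, each an object of numbers: "fingers": the closure, from -1 (fully open) to 1 (shut); "dx", "dy", "dz": the shift along the world's x, y, z in mm; "turn": the turn about the world's z in rad. A call has 1 to 20 rows; each row shifts and turns the pose as measured when the row begins; what a row does not reach is not made up. A row lasts 1/12 s, in which the tool goes at most 41.7 mm and 7.16 degrees, less where a joint would pass 70% of its speed; a pose out of reach is approached as far as the arm can. A call with a gripper value outside its range is refused whole. The fingers move at their own pace and stop on an object; "squeeze" is the grip in N (left out, the last holds). Time passes only in rows, so rows that do not move let the fingers close. It gives the time, the measured TCP pose, the force and the opening at its end, in the units of the state.
- get_state(): the state, without advancing time (a new reading comes with each control period).
- get_image(name): name is "scene" or "top" or "wrist"; returns a dict with "pixels" (420x560x3 uint8, red, green, blue), "vfov" (degrees; the focal length in pixels is half the picture's height over the tangent of half this angle, whatever the lens; pixels are square), "cx", "cy" (the principal point, pixels), "rvec" (rotation vector, rad) and "tvec" (3), from world to camera coordinates, as OpenCV has them; the wrist camera has in their place "hand_eye" (4x4, takes a point from camera to tool coordinates, whose origin is the TCP and whose axes are the tool frame's). Camera axes: x right, y down, z forward; pixel columns grow to the right and rows downward; lengths in m; the calibration is good to about 2 mm. A picture is of the moment at which its call begins: read the wrist's pose just before it. There is no depth.
- sign_off(): hands the job in, once; it reports no verdict.
Trained networks look in a picture, given as the dict that the camera call returned (one of the last four; its "shot" number tells which), for a name from the list of things; names that differ only in an ending like _2 or _b are one class to them, and where a whole thing is asked for, a point or a joint stands for the part that bears it (a point fixed in the world has none). Each returns a list of dicts, best first, with "p" (0 to 1); they miss things now and then, are a little off and sometimes report something else, mostly with a low value. They report only what shows in the picture. A call takes as long as a camera call. They do not tell look-alikes from the thing itself.
- masks_of(picture, label): "region" (420x560 bool, what is visible of it) and "xy" ([column, row] in pixels, amid what is visible of it).
The state is a dict: "clock": time; "qpos": joint angles; "qd": joint speeds; "effort": joint torques, N m; "position": TCP position; "ee_rot": TCP orientation; "contact_force": force on the tool from outside, world axes, zero at the start; "moment": the same for the moment, N m; "width": finger opening in m.
Only numpy, scipy, OpenCV 4.12 (cv2) and the standard library are available. Lean on these libraries where they do the work, as an engineer would, in place of code of your own. Each camera call takes 0.05 s, during which the arm holds its last target. There are 200 camera calls.

## Task

Do the daily reference check on the luminometer: take the reference standard (the glass vial whose cap has a wide flange) out of the white bin by its cap, lower it all the way into the well on top of the instrument until its flange lies flat on the rim, without dropping it, and let go of it. Then pull the spring-loaded shutter knob on the front straight out until its pointer is on the engraved line, and finish while still holding it there, since the spring shuts it as soon as it is released. The shutter must stay shut until the standard is seated, and everything else is left standing where it is.

Things in the scene. Friction and masses are not known exactly. Their poses are not given: they have to be found in the camera images.
- standard_center (a point): Centre, 40 mm below the top, of the loose upright reference standard: sealed glass vial 80 mm tall, z along its axis, about 60 g. Upwards: glass 23.6 mm diameter, 45 mm high, lower edge bevelled 3 mm; black flange 36 mm diameter, 5 mm thick; ribbed black round cap 26 mm diameter, 30 mm high, to be gripped above the flange. Starts in one of three places, 62 mm apart in a row along the bin's y.
- standard_flange (a point): Centre of the underside of the standard's flange, 45 mm above the vial's underside and 5 mm above standard_center, z up along its axis. With the standard seated it coincides with well.
- bin: Fixed open white plastic bin, 150 mm (its x) by 215 mm (its y), 40 mm high, walls 4 mm, floor 4 mm thick. Origin at the centre of its underside, z up.
- luminometer: Fixed bench luminometer, origin on the table, front towards its -x, z up. In mm: housing x -60 to 160, y -110 to 110, 120 high, detector stub 41 out of its -y side, bare metal bezel 80 x 80 x 125 high round the well. Low console in front, x -150 to -60, 46 high; on it a tilted display (70 high, y 20 to 100) and a scale plate (55 high, y -98 to -70).
- well (a point): Centre of the rim of the round well in the luminometer's top, 125 mm above the table, at (30, 0, 125) mm in luminometer. Bore 28 mm with a bevelled mouth (2 mm), 53 mm deep, so the flange and not the glass bottom takes the weight.
- shutter (a joint): Travel of the spring-return shutter rod in m: 0 shut (where it starts), grows as it is pulled out along the luminometer's -x, 0.030 with the pointer on the line, stop at 0.045. The spring pulls it back: about 3.6 N shut and 7.2 N at the line (120 N/m), with 0.3 N friction.
- shutter_knob (a point): Centre of the shutter knob's grip, axes as luminometer; at (-101, -45, 88) mm in it when shut, moves with the rod. Ribbed black cylinder along the pull (x), 24 mm diameter, 30 mm long; front flange 32 mm diameter from 15 mm ahead. Behind it 26 mm of 9 mm rod to the housing; on that, 29 mm behind this point, a thin steel pointer blade reaching 36 mm to -y over the scale plate. 28 mm free below.
- mark (a point): The black engraved line (2.4 mm) across the white scale plate on the console, right of the rod, 30 mm in front of the pointer when the shutter is shut; at (-102, -84, 55) mm in luminometer.
- vial_a_center (a point): Centre (29 mm up) of a sample vial standing in the bin: glass 25 mm diameter, plain black cap 21 mm diameter without flange, 58 mm tall overall. Leave standing.
- vial_b_center (a point): Centre (29 mm up) of a second such sample vial in the bin. Leave standing.
- flask_a: Volumetric flask with a blue stopper, 68 mm wide, 166 mm tall, on the table at the far left; origin at the underside.
- flask_b: Larger volumetric flask, 78 mm wide, 189 mm tall, beside it; origin at the underside.
- wash_bottle: White wash bottle, 72 mm wide, 200 mm tall, at the right; origin at the underside.
- beaker: Glass beaker, 68 mm wide, 85 mm tall, behind the work area; origin at the underside.
- jar: Jar, 60 mm wide, 90 mm tall, at the right; origin at the underside.
- stopper: Small loose blue stopper, 26 mm wide, 22 mm tall, on the table between the bin and the luminometer; origin at the underside.
There are look-alikes about, which are no part of the job. What is shaped like the flask_a but purple is not meant.

How it is judged:
On the way, in this order (a step that is already met when the one before it is completed fails the run):
1. the standard is lifted clear of the bin in the fingers (height (world z) of standard_center above 0.13 m and contact force between the fingers and standard above 0.3 N), for 0.1 s.
2. the standard is seated in the well, flange on the rim, and let go (distance between standard_flange and well below 0.004 m and angle between standard_center's own z axis and vertical below 0.06 rad and contact force between the fingers and standard below 0.05 N), for 0.2 s.
3. the shutter knob is held with the pointer on the line (value of joint shutter between 0.026 and 0.034 m and contact force between the fingers and shutter above 1 N), for 0.3 s.
At the end, for the whole second after the job is handed in: The standard is seated (flange within 4 mm of the rim, tilt under 0.06 rad), free of the robot; the fingers hold the knob (over 1 N) with the rod out 30 mm, give or take 4 mm, through the last second; every bystander stands within 40 mm of its start (all of step 3 and distance between standard_flange and well below 0.004 m and angle between standard_center's own z axis and vertical below 0.06 rad and contact force between the arm and standard below 0.05 N and distance of each of vial_a_center, vial_b_center, flask_a, flask_b, wash_bottle, beaker, jar, stopper from where it was at the start of the episode below 0.04 m and angle between each of vial_a_center, vial_b_center, flask_a, flask_b, wash_bottle, beaker, jar's own z axis and vertical below 0.3 rad); the arm keeps its last pose, push and grip.
It fails at once if the shutter is opened (over 8 mm) while the standard is not seated (value of joint shutter above 0.008 m and not (distance between standard_flange and well below 0.004 m and angle between standard_center's own z axis and vertical below 0.06 rad)).
It fails at once if the standard is dropped into the well (falling free at over 0.4 m/s) (horizontal distance between standard_flange and well below 0.05 m and linear speed of standard above 0.4 m/s and contact force between the fingers and standard below 0.02 N).
It fails at once if a bystander is knocked over or shoved away (not ((distance of vial_a_center from where it was at the start of the episode below 0.04 m and angle between vial_a_center's own z axis and vertical below 0.3 rad) and (distance of vial_b_center from where it was at the start of the episode below 0.04 m and angle between vial_b_center's own z axis and vertical below 0.3 rad) and (distance of flask_a from where it was at the start of the episode below 0.04 m and angle between flask_a's own z axis and vertical below 0.3 rad) and (distance of flask_b from where it was at the start of the episode below 0.04 m and angle between flask_b's own z axis and vertical below 0.3 rad) and (distance of wash_bottle from where it was at the start of the episode below 0.04 m and angle between wash_bottle's own z axis and vertical below 0.3 rad) and (distance of beaker from where it was at the start of the episode below 0.04 m and angle between beaker's own z axis and vertical below 0.3 rad) and (distance of jar from where it was at the start of the episode below 0.04 m and angle between jar's own z axis and vertical below 0.3 rad) and distance of stopper from where it was at the start of the episode below 0.04 m)).
It also fails if it takes over 48 s, if anything falls off the work surface, if the arm or the gripper's body presses on something with over 40 N, if the wrist force passes 120 N, or if a joint passes its speed limit or range.

## Working session

There is one attempt and no reset: what is moved stays moved. The work goes in short steps, Python scripts to look and compute and a tool call to move; the robot and the scene stay as the last step left them, time stands still between calls to the robot, and variables do not carry over. Pictures are saved under pics/ and viewed, about 8 in all and at most 12, crops included, and the job is handed in when it is done.

Besides the shell and the picture viewer there is one more tool, called after ">>>" as a command line: name --argument value ..., lists and objects as JSON in quotes. play_rows: Moves the arm, as the interface text tells. Its arguments: {"type":"object","properties":{"series":{"type":"array"},"squeeze":{"type":"number"}},"required":["series"]}

```bash
mkdir -p pics; cat > h.py <<'E'
import numpy as np, cv2
from rig import *
from scipy.spatial.transform import Rotation as R
def cam(im, st=None):
    """K, R(cam->world), camera centre"""
    h=im["pixels"].shape[0]; f=h/2/np.tan(np.radians(im["vfov"])/2)
    K=np.array([[f,0,im["cx"]],[0,f,im["cy"]],[0,0,1]])
    if "hand_eye" in im:
        q=st["ee_rot"]; T=np.eye(4); T[:3,:3]=R.from_quat([q[1],q[2],q[3],q[0]]).as_matrix(); T[:3,3]=st["position"]
        T=T@np.array(im["hand_eye"]); return K,T[:3,:3],T[:3,3]
    Rm=cv2.Rodrigues(np.array(im["rvec"],float))[0]; return K,Rm.T,-Rm.T@np.array(im["tvec"],float).ravel()
def ray(c,uv,z):
    K,Rw,o=c; d=Rw@np.linalg.solve(K,[uv[0],uv[1],1]); return o+d*(z-o[2])/d[2]
def proj(c,P):
    K,Rw,o=c; p=K@(Rw.T@(np.array(P)-o)); return p[:2]/p[2]
def save(im,name): cv2.imwrite("pics/"+name,im["pixels"][:,:,::-1] if isinstance(im,dict) else im[:,:,::-1])
E
python3 - <<'E'
from h import *
s=get_state(); print(s["position"],s["ee_rot"],s["width"],tips_ahead)
for n in ("top","scene"):
    im=get_image(n); save(im,n+".png"); c=cam(im); print(n,c[2],im["vfov"])
    for l in ("standard_center","bin","luminometer","vial_a_center","shutter_knob","stopper"):
        for m in masks_of(im,l)[:3]:
            v,u=np.where(m["region"]); print(l,round(m["p"],2),np.round(m["xy"]),u.min(),u.max(),v.min(),v.max(),np.round(ray(c,m["xy"],0.05),3))
a=[cv2.imread(f"pics/{n}.png") for n in ("top","scene")]
cv2.imwrite("pics/both.png",cv2.resize(np.vstack(a),None,fx=.71,fy=.71))
E
```

```text
[0.16190007 0.55120914 0.24143968] [ 4.50720953e-04  8.00596923e-01  5.99202586e-01 -7.90416188e-04] 0.08526591286743952 0.011
top [0.29559613 0.01940536 1.75158668] 43.78712800687939
bin 0.93 [222. 216.] 189 257 191 240 [0.604 0.218 0.05 ]
luminometer 0.9 [354. 230.] 317 402 178 281 [ 0.563 -0.219  0.05 ]
stopper 0.46 [285. 259.] 281 288 256 262 [0.463 0.007 0.05 ]
scene [1.25367472 0.95260769 1.02678689] 53.78505434604587
standard_center 0.58 [326. 270.] 322 332 258 279 [0.62 0.29 0.05]
bin 0.64 [312. 261.] 277 353 232 296 [0.632 0.231 0.05 ]
luminometer 0.78 [254. 187.] 209 303 157 222 [ 0.573 -0.227  0.05 ]
vial_a_center 0.49 [300. 249.] 297 304 243 258 [0.63  0.167 0.05 ]
shutter_knob 0.62 [273. 167.] 271 278 164 168 [ 0.427 -0.307  0.05 ]
stopper 0.36 [243. 145.] 235 248 137 159 [ 0.441 -0.541  0.05 ]
```

View pics/top.png

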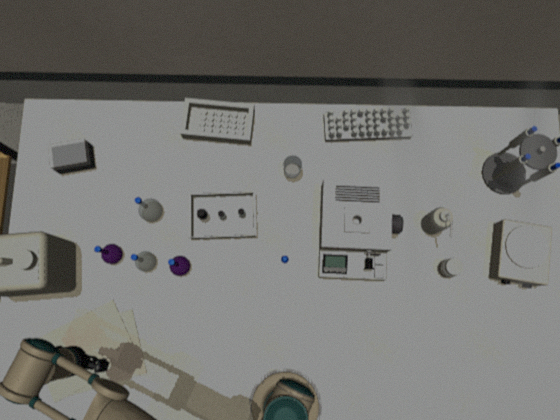

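View pics/scene.png

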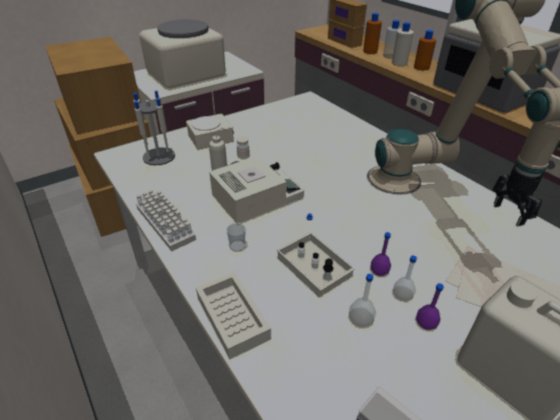

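Top view: three capped vials are in the bin at (202,214), (222,215) and (242,213). The one at (202,214) looks widest, and in the scene view (328,268) it is the tallest, so it fits the flanged standard. I'll confirm it in an enlarged crop.

```bash
python3 - <<'E'
from h import *
im=get_image("top"); c=cam(im); p=im["pixels"]
A=cv2.resize(p[185:245,185:262],(770,600)[:2],interpolation=cv2.INTER_CUBIC)
A=cv2.resize(p[188:243,187:260],None,fx=5.4,fy=5.4,interpolation=cv2.INTER_CUBIC)
B=cv2.resize(p[175:285,312:408],None,fx=5.4,fy=5.4,interpolation=cv2.INTER_CUBIC)
s2=get_image("scene")["pixels"]
C=cv2.resize(s2[230:285,280:353],None,fx=5.4,fy=5.4,interpolation=cv2.INTER_CUBIC)
A=A[:297,:394];C=C[:297,:394]
L=np.vstack([A,C]); B=B[:594,:400] if B.shape[1]<400 else B[:594]
o=np.hstack([L,cv2.resize(B,(int(B.shape[1]*.78),594))])[:600,:800]
save(np.clip(o.astype(float)*1.4,0,255).astype(np.uint8),"crop.png")
for l,z in (("bin",.04),("luminometer",.12)):
    m=masks_of(im,l)[0]; r=cv2.minAreaRect(cv2.findContours(m["region"].astype(np.uint8),0,2)[0][0].astype(np.float32)); print(l,r)
    for q in cv2.boxPoints(r): print(np.round(q),np.round(ray(c,q,z),3))
for q in ((202,214),(222,215),(242,213)): print(q,ray(c,q,.08).round(3))
print(ray(c,(356.5,220),.125).round(3))
E
```

```text
bin ((222.04241943359375, 215.48448181152344), (47.52346420288086, 69.1146469116211), 88.36341857910156)
[187. 193.] [0.681 0.34  0.04 ]
[256. 191.] [0.693 0.108 0.04 ]
[257. 238.] [0.532 0.099 0.04 ]
[188. 240.] [0.521 0.327 0.04 ]
luminometer ((360.3216552734375, 229.92372131347656), (85.18476867675781, 99.26114654541016), 2.602562189102173)
[316. 278.] [ 0.401 -0.089  0.12 ]
[320. 178.] [ 0.719 -0.101  0.12 ]
[405. 182.] [ 0.711 -0.375  0.12 ]
[401. 281.] [ 0.395 -0.352  0.12 ]
(202, 214) [0.602 0.279 0.08 ]
(222, 215) [0.6   0.214 0.08 ]
(242, 213) [0.608 0.149 0.08 ]
[ 0.584 -0.217  0.125]
```

View pics/crop.png

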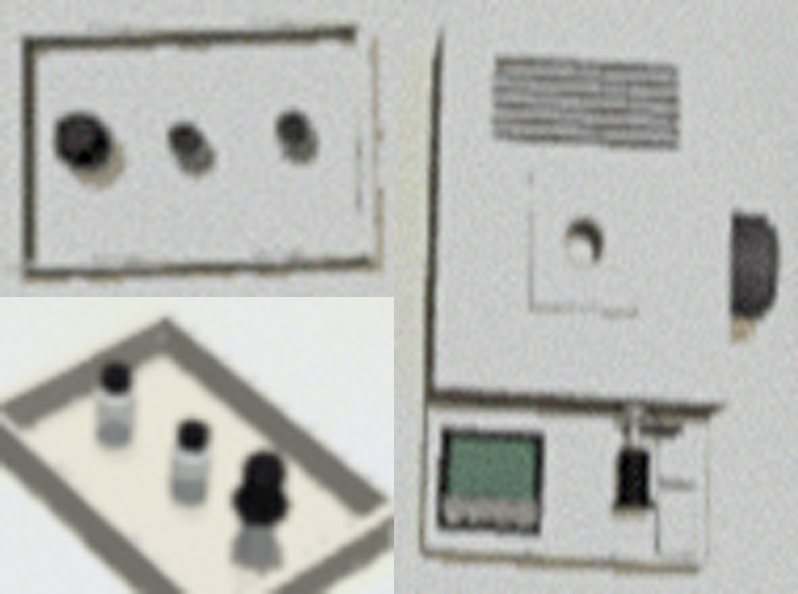

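The standard is the left vial at top (202,214): the crop shows its wide cap and flange, while the other two have plain caps. The well shows at about (356,220) and the knob at the front right. Moving above the standard at a safe height, with the jaws along x.

>>> play_rows --series '[{"fingers":-1,"dx":0,"dy":0,"dz":35,"turn":0},{"fingers":-1,"dx":0,"dy":0,"dz":35,"turn":0},{"fingers":-1,"dx":29,"dy":-18,"dz":0,"turn":-0.086},{"fingers":-1,"dx":29,"dy":-18,"dz":0,"turn":-0.086},{"fingers":-1,"dx":29,"dy":-18,"dz":0,"turn":-0.086},{"fingers":-1,"dx":29,"dy":-18,"dz":0,"turn":-0.086},{"fingers":-1,"dx":29,"dy":-18,"dz":0,"turn":-0.086},{"fingers":-1,"dx":29,"dy":-18,"dz":0,"turn":-0.086},{"fingers":-1,"dx":29,"dy":-18,"dz":0,"turn":-0.086},{"fingers":-1,"dx":29,"dy":-18,"dz":0,"turn":-0.086},{"fingers":-1,"dx":29,"dy":-18,"dz":0,"turn":-0.086},{"fingers":-1,"dx":29,"dy":-18,"dz":0,"turn":-0.086},{"fingers":-1,"dx":29,"dy":-18,"dz":0,"turn":-0.086},{"fingers":-1,"dx":29,"dy":-18,"dz":0,"turn":-0.086},{"fingers":-1,"dx":29,"dy":-18,"dz":0,"turn":-0.086},{"fingers":-1,"dx":29,"dy":-18,"dz":0,"turn":-0.086},{"fingers":-1,"dx":29,"dy":-18,"dz":0,"turn":-0.086},{"fingers":-1,"dx":0,"dy":0,"dz":0,"turn":0}]' --squeeze 40

```text
clock: 2.4
position: [0.6132, 0.2655, 0.3152]
ee_rot: [-0.002, 0.999, -0.032, 0.004]
contact_force: [-0.4, 1.0, -0.8]
width: 0.0854
```

```bash
cat > w.py <<'E'
import sys
from h import *
# usage: w.py name label:height ...
s=get_state(); im=get_image("wrist"); c=cam(im,s); save(im,sys.argv[1]+".png")
q=s["ee_rot"]; x=R.from_quat([q[1],q[2],q[3],q[0]]).as_matrix()
print("tcp",s["position"].round(4),"jawyaw",np.arctan2(x[1,0],x[0,0]).round(4),"tilt z",x[:,2].round(3),"cam",c[2].round(3),"t",s["clock"],"w",s["width"])
for a in sys.argv[2:]:
    l,z=a.split(":")
    for m in masks_of(im,l)[:4]:
        v,u=np.where(m["region"]); print(l,round(m["p"],2),np.round(m["xy"],1),u.min(),u.max(),v.min(),v.max(),ray(c,m["xy"],float(z)).round(4))
E
python3 w.py w1 standard_center:.07 vial_a_center:.05 bin:.04
```

```text
tcp [0.6132 0.2655 0.3152] jawyaw -0.0631 tilt z [ 0.007  0.004 -1.   ] cam [0.618 0.333 0.447] t 2.4 w 0.08540087429141537
standard_center 0.59 [269.5 156.1] 254 286 141 174 [0.6089 0.2885 0.07  ]
vial_a_center 0.88 [288.9 262.4] 277 296 243 277 [0.6227 0.1598 0.05  ]
bin 0.83 [270.4 196.1] 197 347 105 305 [0.6061 0.2392 0.04  ]
```

View pics/w1.png

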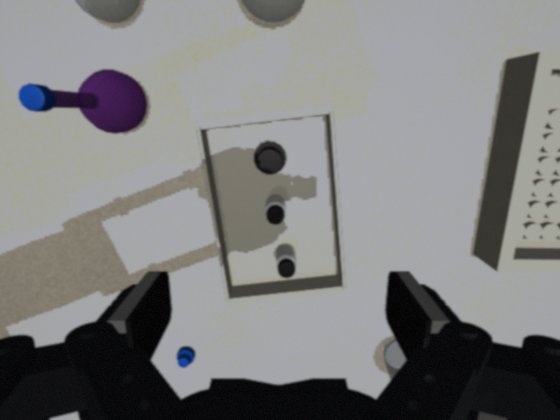

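Wrist view: standard at (270,157) next to the +y end of the bin, sample vials at (276,212) and (286,265). Going nearer and centring.

>>> play_rows --series '[{"fingers":-1,"dx":-2,"dy":6,"dz":-30,"turn":0.06},{"fingers":-1,"dx":-2,"dy":6,"dz":-30,"turn":0.06},{"fingers":-1,"dx":-1,"dy":6,"dz":-30,"turn":0},{"fingers":-1,"dx":0,"dy":0,"dz":-30,"turn":0},{"fingers":-1,"dx":0,"dy":0,"dz":0,"turn":0},{"fingers":-1,"dx":0,"dy":0,"dz":0,"turn":0}]'

```text
clock: 3.1
position: [0.594, 0.2963, 0.1996]
ee_rot: [-0.007, 0.999, 0.043, 0.005]
contact_force: [-0.2, 0.3, 0.2]
width: 0.0855
```

```bash
python3 w.py w2 standard_center:.054 vial_a_center:.05; python3 - <<'E'
from h import *
s=get_state();im=get_image("wrist");c=cam(im,s)
for m in masks_of(im,"standard_center")[:1]:
    k=max(cv2.findContours(m["region"].astype(np.uint8),0,1)[0],key=len)
    e=cv2.fitEllipse(k);print(e)
    (u,v),rr=cv2.minEnclosingCircle(k); print(u,v,rr)
for P in ((.608,.283,.054),(.608,.283,.084)): print(proj(c,P), c[0][0,0])
print(np.median(im["pixels"][100:200,200:300]))
E
```

```text
tcp [0.594  0.2963 0.1996] jawyaw 0.0857 tilt z [ 0.01   0.015 -1.   ] cam [0.588 0.362 0.332] t 3.1 w 0.08552763506621863
standard_center 0.7 [293.8 216.4] 271 314 192 244 [0.6103 0.2855 0.054 ]
vial_a_center 0.64 [292.8 215.9] 269 314 192 246 [0.6098 0.2848 0.05  ]
vial_a_center 0.56 [290.5 343. ] 276 302 316 371 [0.6191 0.1673 0.05  ]
((289.4206848144531, 217.2677764892578), (41.345420837402344, 51.24279022216797), 172.26812744140625)
290.0 217.0 26.476503372192383
[287.82365154 218.0524734 ] 362.8891310681384
[289.54640752 229.46264863] 362.8891310681384
170.0
```

```bash
python3 -c "
import cv2;a=cv2.imread('pics/w2.png');cv2.imwrite('pics/w2c.png',cv2.convertScaleAbs(a,alpha=1.8))"
```

```text
(no output)
```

View pics/w2c.png

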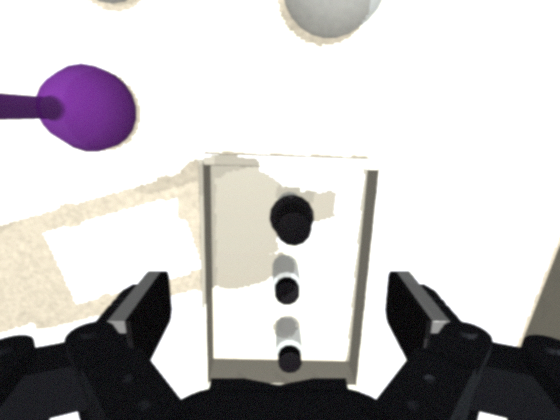

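Dark flange at (292,214), cap top at (294,226), sample vials at (287,290) and (289,357). The standard comes out near (0.611, 0.2855).

>>> play_rows --series '[{"fingers":-1,"dx":6,"dy":-4,"dz":-15,"turn":0},{"fingers":-1,"dx":6,"dy":-4,"dz":-15,"turn":-0.01},{"fingers":-1,"dx":5,"dy":-3,"dz":-15,"turn":-0.01},{"fingers":-1,"dx":0,"dy":0,"dz":-10,"turn":0},{"fingers":-1,"dx":0,"dy":0,"dz":0,"turn":0},{"fingers":-1,"dx":0,"dy":0,"dz":0,"turn":0},{"fingers":-1,"dx":0,"dy":0,"dz":0,"turn":0}]'

```text
clock: 3.93
position: [0.62, 0.2855, 0.1563]
ee_rot: [-0.011, 0.999, 0.031, 0.018]
contact_force: [0.1, -0.4, 0.3]
width: 0.0852
```

```bash
python3 w.py w3 standard_center:.07;  python3 - <<'E'
from h import *
from scipy.optimize import minimize
s=get_state();im=get_image("wrist");c=cam(im,s)
t=np.linspace(0,2*np.pi,60)
def sil(x,y):
    M=np.zeros((420,560),np.uint8)
    for r,z0,z1 in ((.018,.049,.054),(.013,.054,.084)):
        pts=np.array([proj(c,(x+r*np.cos(a),y+r*np.sin(a),z)) for z in (z0,z1) for a in t],np.float32)
        cv2.fillConvexPoly(M,cv2.convexHull(np.round(pts*16).astype(np.int32)),1,shift=4)
    return M>0
p=im["pixels"].max(2)
m=masks_of(im,"standard_center"); v,u=np.where(m[0]["region"])
D=np.zeros((420,560),bool); D[v.min()-8:v.max()+9,u.min()-8:u.max()+9]=True
T=(p<70)&D; print(T.sum(),m[0]["region"].sum())
for tag,T in (("dark",T),("mask",m[0]["region"])):
    f=lambda q:-(sil(*q)&T).sum()/(sil(*q)|T).sum()
    r=minimize(f,[.611,.2855],method="Nelder-Mead",options=dict(initial_simplex=[[.611,.2855],[.615,.2855],[.611,.29]])); print(tag,r.x.round(4),r.fun)
E
```

```text
tcp [0.62   0.2855 0.1563] jawyaw 0.062 tilt z [ 0.034  0.022 -0.999] cam [0.612 0.351 0.289] t 3.9333 w 0.08519347587951148
standard_center 0.7 [254.6 219.1] 228 280 188 251 [0.6093 0.2884 0.07  ]
2414 2464
dark [0.6083 0.2845] -0.9112872782181956
mask [0.6089 0.2854] -0.9251035001881822
```

>>> play_rows --series '[{"fingers":-1},{"fingers":-1},{"fingers":-1},{"fingers":-1}]'

```text
invalid input at $.series[0]: expected keys fingers, dx, dy, dz, turn
```

```bash
python3 w.py w4
```

```text
tcp [0.6201 0.2857 0.1565] jawyaw 0.0623 tilt z [ 0.035  0.022 -0.999] cam [0.612 0.351 0.29 ] t 4.1333 w 0.08528494000922374
```

>>> play_rows --series '[{"fingers":-1,"dx":-3},{"fingers":-1,"dx":-3},{"fingers":-1,"dx":-3},{"fingers":-1,"dx":-3},{"fingers":-1}]'

```text
invalid input at $.series[0]: expected keys fingers, dx, dy, dz, turn
```

```bash
python3 w.py w4
```

```text
tcp [0.62   0.2856 0.1563] jawyaw 0.0622 tilt z [ 0.035  0.022 -0.999] cam [0.612 0.351 0.289] t 4.1833 w 0.08557457190683701
```

>>> play_rows --series '[{"fingers":-1,"dx":-3,"dy":0,"dz":0,"turn":0},{"fingers":-1,"dx":-3,"dy":0,"dz":0,"turn":0},{"fingers":-1,"dx":-3,"dy":0,"dz":0,"turn":0},{"fingers":-1,"dx":-2,"dy":0,"dz":0,"turn":0},{"fingers":-1,"dx":0,"dy":0,"dz":0,"turn":0},{"fingers":-1,"dx":0,"dy":0,"dz":0,"turn":0}]'

```text
clock: 4.73
position: [0.6071, 0.2859, 0.1566]
ee_rot: [-0.011, 0.999, 0.032, 0.017]
contact_force: [-0.2, -0.6, -0.1]
width: 0.0854
```

```bash
python3 w.py w4
```

```text
tcp [0.6071 0.2859 0.1566] jawyaw 0.0629 tilt z [ 0.034  0.022 -0.999] cam [0.599 0.351 0.29 ] t 4.7333 w 0.08543879905445755
```

>>> play_rows --series '[{"fingers":-1,"dx":0,"dy":0,"dz":-5,"turn":0},{"fingers":-1,"dx":0,"dy":0,"dz":-5,"turn":0},{"fingers":-1,"dx":0,"dy":0,"dz":-5,"turn":0},{"fingers":-1,"dx":0,"dy":0,"dz":-5,"turn":0},{"fingers":-1,"dx":0,"dy":0,"dz":-5,"turn":0},{"fingers":-1,"dx":0,"dy":0,"dz":0,"turn":0}]'

```text
clock: 5.28
position: [0.6071, 0.2856, 0.1284]
ee_rot: [-0.011, 0.999, 0.031, 0.017]
contact_force: [-0.3, -0.2, -0.2]
width: 0.0854
```

```bash
python3 w.py w4
```

```text
tcp [0.6071 0.2856 0.1284] jawyaw 0.0625 tilt z [ 0.034  0.022 -0.999] cam [0.599 0.351 0.261] t 5.2833 w 0.08535619164954517
```

>>> play_rows --series '[{"fingers":-1,"dx":1,"dy":0,"dz":-5,"turn":0},{"fingers":-1,"dx":0,"dy":0,"dz":-6,"turn":0},{"fingers":-1,"dx":0,"dy":0,"dz":-6,"turn":0},{"fingers":-1,"dx":0,"dy":0,"dz":-6,"turn":0},{"fingers":-1,"dx":0,"dy":0,"dz":-6,"turn":0},{"fingers":-1,"dx":0,"dy":0,"dz":-6,"turn":0},{"fingers":-1,"dx":0,"dy":0,"dz":-6,"turn":0},{"fingers":-1,"dx":0,"dy":0,"dz":-6,"turn":0},{"fingers":-1,"dx":0,"dy":0,"dz":-6,"turn":0},{"fingers":-1,"dx":0,"dy":0,"dz":-3,"turn":0},{"fingers":-1,"dx":0,"dy":0,"dz":0,"turn":0}]'

```text
clock: 6.25
position: [0.6083, 0.2856, 0.0661]
ee_rot: [-0.011, 0.999, 0.031, 0.017]
contact_force: [-0.4, -0.1, -0.3]
width: 0.0855
```

>>> play_rows --series '[{"fingers":-1,"dx":0,"dy":0,"dz":2,"turn":0},{"fingers":0.3,"dx":0,"dy":0,"dz":0,"turn":0},{"fingers":0.6,"dx":0,"dy":0,"dz":0,"turn":0},{"fingers":1,"dx":0,"dy":0,"dz":0,"turn":0},{"fingers":1,"dx":0,"dy":0,"dz":0,"turn":0},{"fingers":1,"dx":0,"dy":0,"dz":0,"turn":0},{"fingers":1,"dx":0,"dy":0,"dz":0,"turn":0},{"fingers":1,"dx":0,"dy":0,"dz":0,"turn":0},{"fingers":1,"dx":0,"dy":0,"dz":0,"turn":0},{"fingers":1,"dx":0,"dy":0,"dz":0,"turn":0},{"fingers":1,"dx":0,"dy":0,"dz":0,"turn":0},{"fingers":1,"dx":0,"dy":0,"dz":0,"turn":0}]' --squeeze 40

```text
clock: 7.25
position: [0.6091, 0.2859, 0.0697]
ee_rot: [-0.011, 0.999, 0.031, 0.018]
contact_force: [-0.0, -0.4, 0.2]
width: 0.0248
```

>>> play_rows --series '[{"fingers":1,"dx":0,"dy":0,"dz":4,"turn":0},{"fingers":1,"dx":0,"dy":0,"dz":8,"turn":0},{"fingers":1,"dx":0,"dy":0,"dz":10,"turn":0},{"fingers":1,"dx":0,"dy":0,"dz":10,"turn":0},{"fingers":1,"dx":0,"dy":0,"dz":10,"turn":0},{"fingers":1,"dx":0,"dy":0,"dz":10,"turn":0},{"fingers":1,"dx":0,"dy":0,"dz":10,"turn":0},{"fingers":1,"dx":0,"dy":0,"dz":10,"turn":0},{"fingers":1,"dx":0,"dy":0,"dz":10,"turn":0},{"fingers":1,"dx":0,"dy":0,"dz":10,"turn":0},{"fingers":1,"dx":0,"dy":0,"dz":10,"turn":0},{"fingers":1,"dx":0,"dy":0,"dz":10,"turn":0},{"fingers":1,"dx":0,"dy":0,"dz":10,"turn":0},{"fingers":1,"dx":0,"dy":0,"dz":10,"turn":0},{"fingers":1,"dx":0,"dy":0,"dz":10,"turn":0},{"fingers":1,"dx":0,"dy":0,"dz":10,"turn":0},{"fingers":1,"dx":0,"dy":0,"dz":6,"turn":0},{"fingers":1,"dx":0,"dy":0,"dz":2,"turn":0},{"fingers":1,"dx":0,"dy":0,"dz":0,"turn":0}]'

```text
clock: 8.83
position: [0.6094, 0.286, 0.2504]
ee_rot: [-0.012, 0.999, 0.031, 0.021]
contact_force: [-0.6, 0.7, -1.0]
width: 0.0246
```

```bash
python3 w.py w5
```

```text
tcp [0.6094 0.286  0.2504] jawyaw 0.0625 tilt z [ 0.041  0.025 -0.999] cam [0.601 0.351 0.384] t 8.8333 w 0.02455263440344571
```

>>> play_rows --series '[{"fingers":1,"dx":0,"dy":-8,"dz":0,"turn":0},{"fingers":1,"dx":-1,"dy":-15,"dz":0,"turn":0},{"fingers":1,"dx":-1,"dy":-20,"dz":0,"turn":0},{"fingers":1,"dx":-1,"dy":-20,"dz":0,"turn":0},{"fingers":1,"dx":-1,"dy":-20,"dz":0,"turn":0},{"fingers":1,"dx":-1,"dy":-20,"dz":0,"turn":0},{"fingers":1,"dx":-1,"dy":-20,"dz":0,"turn":0},{"fingers":1,"dx":-1,"dy":-20,"dz":0,"turn":0},{"fingers":1,"dx":-1,"dy":-20,"dz":0,"turn":0},{"fingers":1,"dx":-1,"dy":-20,"dz":0,"turn":0},{"fingers":1,"dx":-1,"dy":-20,"dz":0,"turn":0},{"fingers":1,"dx":-1,"dy":-20,"dz":0,"turn":0},{"fingers":1,"dx":-1,"dy":-20,"dz":0,"turn":0},{"fingers":1,"dx":-1,"dy":-20,"dz":0,"turn":0},{"fingers":1,"dx":-1,"dy":-20,"dz":0,"turn":0},{"fingers":1,"dx":-1,"dy":-20,"dz":0,"turn":0},{"fingers":1,"dx":-1,"dy":-20,"dz":0,"turn":0},{"fingers":1,"dx":0,"dy":-14,"dz":0,"turn":0},{"fingers":1,"dx":0,"dy":-6,"dz":0,"turn":0},{"fingers":1,"dx":0,"dy":0,"dz":0,"turn":0}]'

```text
clock: 10.55
position: [0.5728, -0.0961, 0.2355]
ee_rot: [-0.006, 1.0, 0.027, 0.004]
contact_force: [0.5, 0.3, -1.1]
width: 0.0251
```

```bash
python3 w.py w6
```

```text
tcp [ 0.5728 -0.0961  0.2355] jawyaw 0.0549 tilt z [ 0.008  0.012 -1.   ] cam [ 0.569 -0.03   0.368] t 10.55 w 0.02513319137305476
```

>>> play_rows --series '[{"fingers":1,"dx":1,"dy":-8,"dz":2,"turn":0},{"fingers":1,"dx":1,"dy":-15,"dz":2,"turn":0},{"fingers":1,"dx":2,"dy":-18,"dz":2,"turn":0},{"fingers":1,"dx":2,"dy":-18,"dz":2,"turn":0},{"fingers":1,"dx":2,"dy":-18,"dz":2,"turn":0},{"fingers":1,"dx":2,"dy":-18,"dz":1,"turn":0},{"fingers":1,"dx":2,"dy":-18,"dz":1,"turn":0},{"fingers":1,"dx":2,"dy":-18,"dz":1,"turn":0},{"fingers":1,"dx":2,"dy":-18,"dz":0,"turn":0},{"fingers":1,"dx":1,"dy":-10,"dz":0,"turn":0},{"fingers":1,"dx":0,"dy":-5,"dz":0,"turn":0},{"fingers":1,"dx":0,"dy":0,"dz":0,"turn":0},{"fingers":1,"dx":0,"dy":0,"dz":0,"turn":0}]'

```text
clock: 11.68
position: [0.5908, -0.2685, 0.2505]
ee_rot: [-0.005, 0.999, 0.034, 0.004]
contact_force: [0.7, 0.6, -1.2]
width: 0.0245
```

```bash
python3 w.py w7 luminometer:.12 shutter_knob:.088 standard_center:.2
```

```text
tcp [ 0.5908 -0.2685  0.2505] jawyaw 0.0673 tilt z [ 0.008  0.011 -1.   ] cam [ 0.586 -0.202  0.383] t 11.6833 w 0.024544696247162445
luminometer 0.96 [272.4 121. ] 70 488 0 290 [ 0.585  -0.2073  0.12  ]
shutter_knob 0.9 [111. 175.] 76 147 153 221 [ 0.4562 -0.2595  0.088 ]
standard_center 0.59 [279.4 281.3] 240 312 220 337 [ 0.5946 -0.291   0.2   ]
```

View pics/w7.png

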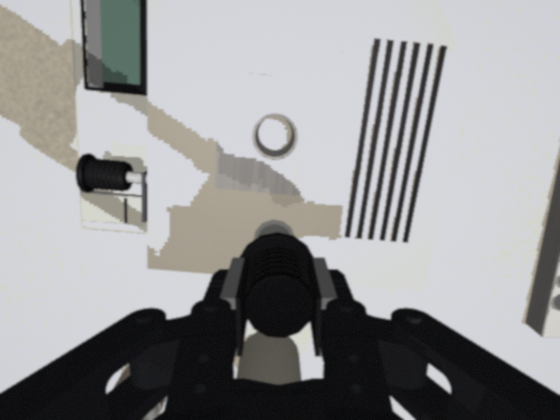

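Well mouth at (274,135), knob at (105,174), mark line at (125,210), pointer at (144,195), and the held standard between the fingers. Next I'll compute the positions.

```bash
python3 - <<'E'
from h import *
s=get_state(); im=get_image("wrist"); c=cam(im,s); p=im["pixels"]
a=ray(c,(147,95),.12);b=ray(c,(147,268),.12); print("front",a,b,np.arctan2(b[0]-a[0],-(b[1]-a[1])))
a=ray(c,(377,40),.12);b=ray(c,(347,238),.12); print("vent",np.arctan2(b[0]-a[0],-(b[1]-a[1])))
g=cv2.cvtColor(p,cv2.COLOR_RGB2GRAY)
cv2.imwrite("pics/well.png",cv2.resize(p[100:240,60:310,::-1],None,fx=3.1,fy=3.1,interpolation=cv2.INTER_CUBIC))
# outer rim predicted ring score: radius 16mm, gradient fit
G=cv2.GaussianBlur(g.astype(np.float32),(0,0),1.0)
t=np.linspace(0,2*np.pi,90)
from scipy.optimize import minimize
def val(x,y,r,z=.125):
    q=np.array([proj(c,(x+r*np.cos(k),y+r*np.sin(k),z)) for k in t],np.float32)
    return cv2.remap(G,q[None,:,0],q[None,:,1],cv2.INTER_LINEAR).mean()
f=lambda q:val(q[0],q[1],.015)-val(q[0],q[1],.018)
x0=ray(c,(274,135),.125)[:2]; print("x0",x0)
r=minimize(f,x0,method="Nelder-Mead",options=dict(initial_simplex=[x0,x0+[.004,0],x0+[0,.004]])); print("well",r.x,r.fun)
print("knob",ray(c,(105,174),.088),"mark",ray(c,(125,210),.055))
th=-.027
w=np.r_[r.x]; print("knob from well",w+R.from_euler("z",th).as_matrix()[:2,:2]@[-.131,-.045])
# held standard: flange far edge and cap; predicted if hung straight on TCP
for l,z in (("flange_bot",s["position"][2]-.0697+.049),("bottom",s["position"][2]-.0657)):
    print(l,proj(c,np.r_[s["position"][:2]+[0,0],z]))
E
```

```text
front [ 0.49773725 -0.19518621  0.12      ] [ 0.4943286 -0.3245926  0.12     ] -0.026334589564752105
vent -0.02448893347835402
x0 [ 0.58673351 -0.21588311]
well [ 0.58673906 -0.21705632] -46.69667053222656
knob [ 0.45131722 -0.25846464  0.088     ] mark [ 0.45286493 -0.29764798  0.055     ]
knob from well [ 0.45457196 -0.25850335]
flange_bot [275.36790677 265.04681828]
bottom [275.14340041 233.46008372]
```

View pics/well.png

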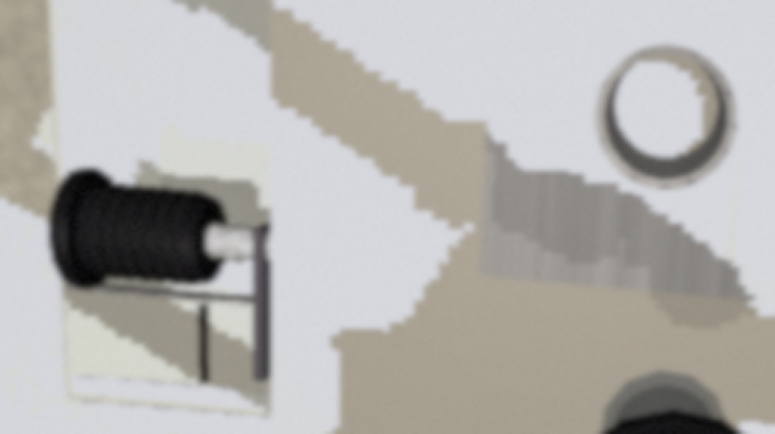

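Mouth outer ring is centred at about (275.5,137), so the well is at (0.587,-0.217), which agrees with the housing front edge plus 90 mm. The held glass bottom at (274,~240) seems offset, so I'll check the grip with a model overlay.

```bash
python3 - <<'E'
from h import *
s=get_state(); im=get_image("wrist"); c=cam(im,s); p=im["pixels"][:,:,::-1]
k=4.6; u0,v0,u1,v1=200,210,360,340
o=cv2.resize(cv2.convertScaleAbs(p[v0:v1,u0:u1],alpha=2.2),None,fx=k,fy=k,interpolation=cv2.INTER_CUBIC)
T=s["position"]; t=np.linspace(0,2*np.pi,80)
def draw(dy,col):
    for r,h in ((.0088,0),(.0118,.003),(.018,.045),(.018,.05),(.013,.08)):
        z=T[2]-.0657+h
        q=np.array([proj(c,(T[0]+r*np.cos(a),T[1]+dy+r*np.sin(a),z)) for a in t])
        cv2.polylines(o,[np.int32((q-[u0,v0]+.5)*k)],True,col,1,cv2.LINE_AA)
draw(0,(0,0,255)); draw(-.003,(0,255,0))
cv2.imwrite("pics/held.png",o); print(o.shape)
E
```

```text
(598, 736, 3)
```

View pics/held.png

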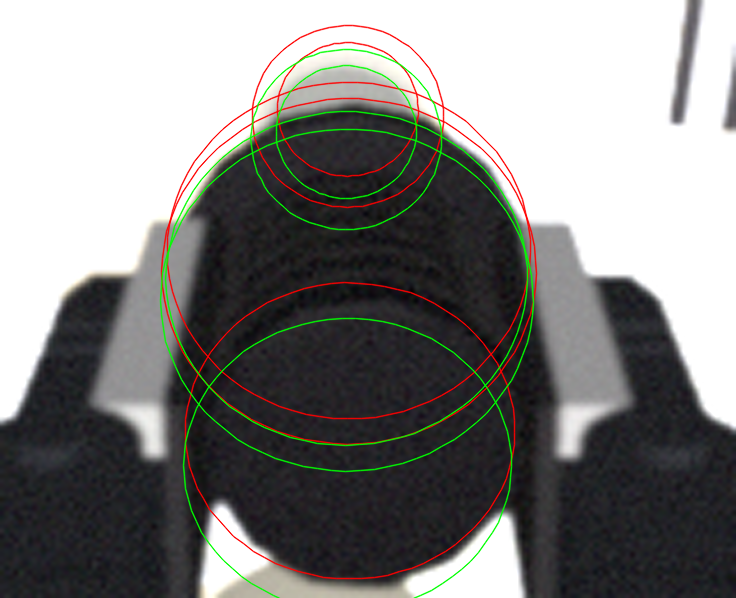

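The overlay shows the cap under the TCP, while the flange and glass bottom sit about 3 mm to -y, a slight swing. The bevels can take that. Aiming the TCP at about (0.587,-0.214), moving slowly.

>>> play_rows --series '[{"fingers":1,"dx":0,"dy":4,"dz":0,"turn":0},{"fingers":1,"dx":-1,"dy":6,"dz":0,"turn":0},{"fingers":1,"dx":-1,"dy":7,"dz":0,"turn":0},{"fingers":1,"dx":-1,"dy":7,"dz":0,"turn":0},{"fingers":1,"dx":0,"dy":7,"dz":0,"turn":0},{"fingers":1,"dx":0,"dy":7,"dz":0,"turn":0},{"fingers":1,"dx":0,"dy":6,"dz":0,"turn":0},{"fingers":1,"dx":0,"dy":4,"dz":0,"turn":0},{"fingers":1,"dx":0,"dy":2,"dz":0,"turn":0},{"fingers":1,"dx":0,"dy":0,"dz":0,"turn":0},{"fingers":1,"dx":0,"dy":0,"dz":0,"turn":0}]'

```text
clock: 12.9
position: [0.5873, -0.2091, 0.2517]
ee_rot: [-0.006, 0.999, 0.036, 0.005]
contact_force: [0.4, 0.5, 0.0]
width: 0.0251
```

```bash
python3 w.py w8
```

```text
tcp [ 0.5873 -0.2091  0.2517] jawyaw 0.0721 tilt z [ 0.009  0.011 -1.   ] cam [ 0.582 -0.143  0.384] t 12.9 w 0.025115584665060687
```

Going back 5 mm in y and lowering until just above the rim.

>>> play_rows --series '[{"fingers":1,"dx":0,"dy":-2,"dz":-3,"turn":0},{"fingers":1,"dx":0,"dy":-2,"dz":-5,"turn":0},{"fingers":1,"dx":0,"dy":-1,"dz":-7,"turn":0},{"fingers":1,"dx":0,"dy":0,"dz":-7,"turn":0},{"fingers":1,"dx":0,"dy":0,"dz":-7,"turn":0},{"fingers":1,"dx":0,"dy":0,"dz":-7,"turn":0},{"fingers":1,"dx":0,"dy":0,"dz":-7,"turn":0},{"fingers":1,"dx":0,"dy":0,"dz":-4,"turn":0},{"fingers":1,"dx":0,"dy":0,"dz":0,"turn":0},{"fingers":1,"dx":0,"dy":0,"dz":0,"turn":0}]'

```text
clock: 13.78
position: [0.5861, -0.2163, 0.197]
ee_rot: [-0.006, 0.999, 0.035, 0.003]
contact_force: [-0.0, -0.6, 0.0]
width: 0.0247
```

```bash
python3 - <<'E'
from h import *
s=get_state(); im=get_image("wrist"); c=cam(im,s); p=im["pixels"][:,:,::-1]
k=4; u0,v0,u1,v1=190,150,380,290
o=cv2.resize(cv2.convertScaleAbs(p[v0:v1,u0:u1],alpha=1.8),None,fx=k,fy=k,interpolation=cv2.INTER_CUBIC)
t=np.linspace(0,2*np.pi,80); T=s["position"]; print(T,s["contact_force"])
def d(x,y,z,r,col):
    q=np.array([proj(c,(x+r*np.cos(a),y+r*np.sin(a),z)) for a in t]); cv2.polylines(o,[np.int32((q-[u0,v0]+.5)*k)],True,col,1,cv2.LINE_AA)
d(.587,-.217,.125,.016,(0,0,255)); d(.587,-.217,.125,.014,(0,0,255)); d(T[0],T[1]-.003,T[2]-.0627,.0118,(0,255,0))
cv2.imwrite("pics/ent.png",o)
E
```

```text
[ 0.58613444 -0.21626807  0.19700163] [-0.03548197 -0.5731058   0.0357676 ]
```

View pics/ent.png

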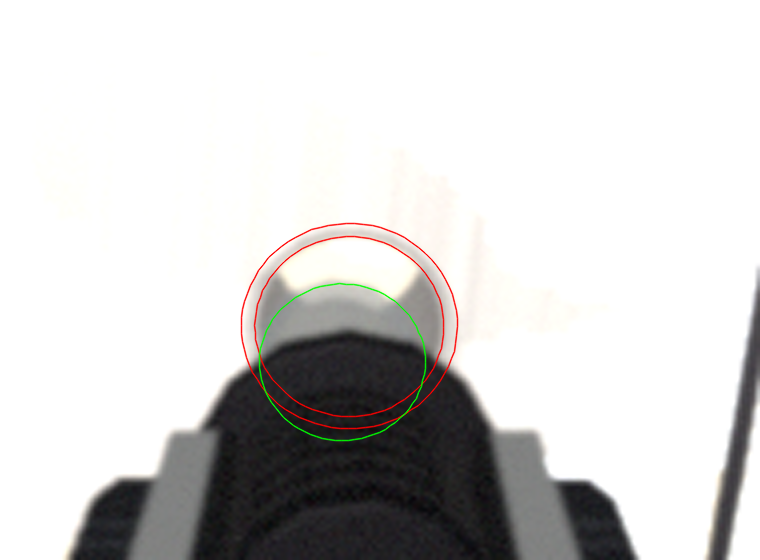

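The predicted rim matches the real ring at about crop (350,326). The glass needs about 1 mm more in x and 2 mm more in y, so I'll correct and lower gently.

>>> play_rows --series '[{"fingers":1,"dx":1,"dy":2,"dz":0,"turn":0},{"fingers":1,"dx":0,"dy":0,"dz":0,"turn":0},{"fingers":1,"dx":0,"dy":0,"dz":-3,"turn":0},{"fingers":1,"dx":0,"dy":0,"dz":-3,"turn":0},{"fingers":1,"dx":0,"dy":0,"dz":-3,"turn":0},{"fingers":1,"dx":0,"dy":0,"dz":-3,"turn":0},{"fingers":1,"dx":0,"dy":0,"dz":-3,"turn":0},{"fingers":1,"dx":0,"dy":0,"dz":0,"turn":0}]'

```text
clock: 14.5
position: [0.5884, -0.2142, 0.1826]
ee_rot: [-0.005, 0.999, 0.035, 0.005]
contact_force: [0.3, -0.1, -0.5]
width: 0.0249
```

Inside the mouth by about 8 mm with no contact force. Continuing down.

>>> play_rows --series '[{"fingers":1,"dx":0,"dy":0,"dz":-3,"turn":0},{"fingers":1,"dx":0,"dy":0,"dz":-3,"turn":0},{"fingers":1,"dx":0,"dy":0,"dz":-3,"turn":0},{"fingers":1,"dx":0,"dy":0,"dz":-3,"turn":0},{"fingers":1,"dx":0,"dy":0,"dz":-3,"turn":0},{"fingers":1,"dx":0,"dy":0,"dz":-3,"turn":0},{"fingers":1,"dx":0,"dy":0,"dz":0,"turn":0}]'

```text
clock: 15.08
position: [0.5881, -0.2142, 0.1621]
ee_rot: [-0.005, 0.999, 0.035, 0.004]
contact_force: [-1.1, 0.1, -0.3]
width: 0.0248
```

```bash
python3 w.py w9; python3 -c "
from rig import *
s=get_state();print(s['contact_force'],s['moment'])"
```

```text
tcp [ 0.5881 -0.2142  0.1621] jawyaw 0.0698 tilt z [ 0.008  0.011 -1.   ] cam [ 0.583 -0.148  0.295] t 15.0833 w 0.024784255411275945
[ 0.96689101 -0.34541999 -0.43216823] [ 0.04608377 -0.04186627  0.02983222]
```

>>> play_rows --series '[{"fingers":1,"dx":0,"dy":0,"dz":-3,"turn":0},{"fingers":1,"dx":0,"dy":0,"dz":-3,"turn":0},{"fingers":1,"dx":0,"dy":0,"dz":-3,"turn":0},{"fingers":1,"dx":0,"dy":0,"dz":-2,"turn":0},{"fingers":1,"dx":0,"dy":0,"dz":-2,"turn":0},{"fingers":1,"dx":0,"dy":0,"dz":0,"turn":0},{"fingers":1,"dx":0,"dy":0,"dz":0,"turn":0}]'

```text
clock: 15.72
position: [0.5884, -0.2145, 0.1483]
ee_rot: [-0.005, 0.999, 0.035, 0.005]
contact_force: [0.5, -0.4, -1.1]
width: 0.0249
```

>>> play_rows --series '[{"fingers":1,"dx":0,"dy":0,"dz":-2,"turn":0},{"fingers":1,"dx":0,"dy":0,"dz":-1,"turn":0},{"fingers":1,"dx":0,"dy":0,"dz":-1,"turn":0}]'

```text
clock: 15.97
position: [0.5885, -0.2148, 0.146]
ee_rot: [-0.005, 0.999, 0.035, 0.005]
contact_force: [-1.8, 1.1, 8.1]
width: 0.0247
```

Flange contact at the expected height, with 8 N up. Releasing.

>>> play_rows --series '[{"fingers":0,"dx":0,"dy":0,"dz":0,"turn":0},{"fingers":-0.5,"dx":0,"dy":0,"dz":0,"turn":0},{"fingers":-1,"dx":0,"dy":0,"dz":0,"turn":0},{"fingers":-1,"dx":0,"dy":0,"dz":0,"turn":0},{"fingers":-1,"dx":0,"dy":0,"dz":0,"turn":0},{"fingers":-1,"dx":0,"dy":0,"dz":0,"turn":0},{"fingers":-1,"dx":0,"dy":0,"dz":0,"turn":0},{"fingers":-1,"dx":0,"dy":0,"dz":3,"turn":0},{"fingers":-1,"dx":0,"dy":0,"dz":6,"turn":0},{"fingers":-1,"dx":0,"dy":0,"dz":10,"turn":0},{"fingers":-1,"dx":0,"dy":0,"dz":10,"turn":0},{"fingers":-1,"dx":0,"dy":0,"dz":10,"turn":0},{"fingers":-1,"dx":0,"dy":0,"dz":10,"turn":0},{"fingers":-1,"dx":0,"dy":0,"dz":10,"turn":0},{"fingers":-1,"dx":0,"dy":0,"dz":10,"turn":0},{"fingers":-1,"dx":0,"dy":0,"dz":6,"turn":0},{"fingers":-1,"dx":0,"dy":0,"dz":2,"turn":0},{"fingers":-1,"dx":0,"dy":0,"dz":0,"turn":0}]'

```text
clock: 17.47
position: [0.5901, -0.2152, 0.2347]
ee_rot: [-0.003, 0.999, 0.035, 0.009]
contact_force: [0.2, -0.1, 0.0]
width: 0.0857
```

```bash
python3 w.py w10 standard_center:.15 ; python3 - <<'E'
from h import *
s=get_state(); im=get_image("wrist"); c=cam(im,s); p=im["pixels"][:,:,::-1]
t=np.linspace(0,2*np.pi,80); m=masks_of(im,"standard_center"); 
u,v=(m[0]["xy"] if m else proj(c,(.587,-.217,.14))); u0,v0=int(max(0,u-80)),int(max(0,v-60))
k=4.5; o=cv2.resize(cv2.convertScaleAbs(p[v0:v0+120,u0:u0+160],alpha=1.6),None,fx=k,fy=k,interpolation=cv2.INTER_CUBIC)
for r,z in ((.018,.125),(.018,.130),(.013,.16)):
    q=np.array([proj(c,(.587+r*np.cos(a),-.217+r*np.sin(a),z)) for a in t]); cv2.polylines(o,[np.int32((q-[u0,v0]+.5)*k)],True,(0,255,0),1,cv2.LINE_AA)
cv2.imwrite("pics/seat.png",o)
E
```

```text
tcp [ 0.5901 -0.2152  0.2347] jawyaw 0.07 tilt z [ 0.017  0.007 -1.   ] cam [ 0.584 -0.148  0.367] t 17.4667 w 0.0857170977284177
standard_center 0.61 [274.6 218.5] 247 298 191 249 [ 0.5903 -0.2121  0.15  ]
```

View pics/seat.png

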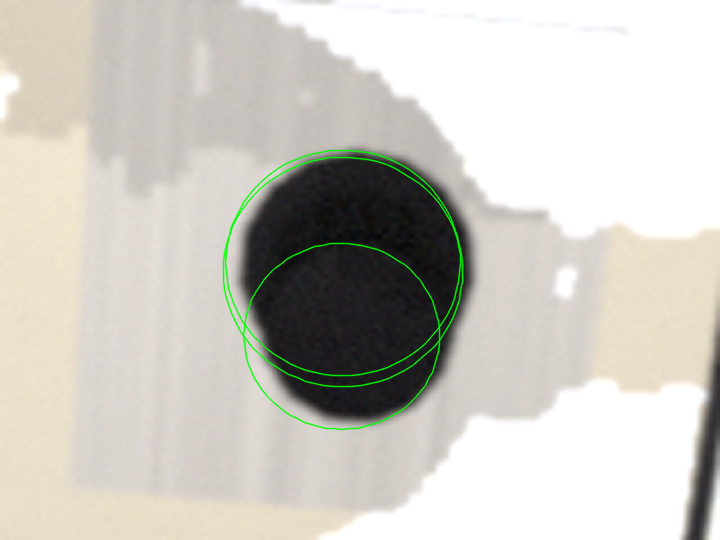

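Cap and flange show together at crop (350,270), shifted only about 2 mm in x, which is within the bore play. So the standard is seated and upright. Now the knob: it should be at (0.4545,-0.2586,0.088), jaws across y, with the luminometer yaw at -0.025.

>>> play_rows --series '[{"fingers":-1,"dx":-3,"dy":-1,"dz":1,"turn":0.03},{"fingers":-1,"dx":-8,"dy":-2,"dz":1,"turn":0.08},{"fingers":-1,"dx":-8,"dy":-2,"dz":1,"turn":0.08},{"fingers":-1,"dx":-8,"dy":-2,"dz":1,"turn":0.08},{"fingers":-1,"dx":-8,"dy":-2,"dz":1,"turn":0.08},{"fingers":-1,"dx":-8,"dy":-3,"dz":0,"turn":0.08},{"fingers":-1,"dx":-8,"dy":-2,"dz":0,"turn":0.08},{"fingers":-1,"dx":-8,"dy":-3,"dz":0,"turn":0.08},{"fingers":-1,"dx":-8,"dy":-2,"dz":0,"turn":0.08},{"fingers":-1,"dx":-8,"dy":-3,"dz":0,"turn":0.08},{"fingers":-1,"dx":-8,"dy":-2,"dz":0,"turn":0.08},{"fingers":-1,"dx":-8,"dy":-3,"dz":0,"turn":0.08},{"fingers":-1,"dx":-8,"dy":-2,"dz":0,"turn":0.08},{"fingers":-1,"dx":-8,"dy":-3,"dz":0,"turn":0.08},{"fingers":-1,"dx":-8,"dy":-2,"dz":0,"turn":0.08},{"fingers":-1,"dx":-8,"dy":-3,"dz":0,"turn":0.08},{"fingers":-1,"dx":-4,"dy":-2,"dz":0,"turn":0.08},{"fingers":-1,"dx":0,"dy":0,"dz":0,"turn":0.03},{"fingers":-1,"dx":0,"dy":0,"dz":0,"turn":0}]'

```text
clock: 19.25
position: [0.4492, -0.2509, 0.2215]
ee_rot: [-0.017, 0.739, 0.674, -0.008]
contact_force: [-0.4, 0.5, -0.0]
width: 0.0853
```

```bash
python3 w.py w11 shutter_knob:.088 standard_center:.15; python3 -c "
from rig import *
print(get_state()['qpos'])"
```

```text
tcp [ 0.4492 -0.2509  0.2215] jawyaw 1.479 tilt z [-0.036  0.014 -0.999] cam [ 0.386 -0.248  0.356] t 19.25 w 0.08530284349979236
shutter_knob 0.57 [265.1 226.8] 223 287 189 262 [ 0.462  -0.2617  0.088 ]
shutter_knob 0.28 [  7.2 217.6] 0 27 187 247 [ 0.4363 -0.4551  0.088 ]
[-0.63745525  0.21869424  1.63745716 -0.00990202  1.32214664 -2.11291773]
```

>>> play_rows --series '[{"fingers":-1,"dx":1,"dy":-2,"dz":-5,"turn":0.03},{"fingers":-1,"dx":1,"dy":-2,"dz":-6,"turn":0.03},{"fingers":-1,"dx":1,"dy":-2,"dz":-6,"turn":0},{"fingers":-1,"dx":0,"dy":-1,"dz":-6,"turn":0},{"fingers":-1,"dx":0,"dy":0,"dz":-6,"turn":0},{"fingers":-1,"dx":0,"dy":0,"dz":-6,"turn":0},{"fingers":-1,"dx":0,"dy":0,"dz":-6,"turn":0},{"fingers":-1,"dx":0,"dy":0,"dz":-6,"turn":0},{"fingers":-1,"dx":0,"dy":0,"dz":-6,"turn":0},{"fingers":-1,"dx":0,"dy":0,"dz":-3,"turn":0},{"fingers":-1,"dx":0,"dy":0,"dz":0,"turn":0}]'

```text
clock: 20.32
position: [0.4534, -0.2574, 0.1601]
ee_rot: [-0.018, 0.719, 0.694, -0.009]
contact_force: [-0.3, -0.3, 0.3]
width: 0.0857
```

```bash
python3 w.py w12 shutter_knob:.088; python3 - <<'E'
from h import *
s=get_state(); im=get_image("wrist"); c=cam(im,s); p=im["pixels"][:,:,::-1]
o=cv2.resize(cv2.convertScaleAbs(p,alpha=1.6),None,fx=1.4,fy=1.4)
t=np.linspace(0,2*np.pi,60); th=-.0255; ex=np.array([np.cos(th),np.sin(th),0]); ey=np.array([-np.sin(th),np.cos(th),0]); ez=np.array([0,0,1])
K=np.array([.4545,-.2586,.088])
for r,d in ((.012,.015),(.012,-.015),(.016,-.015)):
    q=np.array([proj(c,K+d*ex+r*(np.cos(a)*ey+np.sin(a)*ez)) for a in t]); cv2.polylines(o,[np.int32((q+.5)*1.4)],True,(0,255,0),1,cv2.LINE_AA)
cv2.imwrite("pics/knob.png",o)
E
```

```text
tcp [ 0.4534 -0.2574  0.1601] jawyaw 1.5355 tilt z [-0.037  0.013 -0.999] cam [ 0.39  -0.258  0.294] t 20.3167 w 0.0857113680751108
shutter_knob 0.6 [269.7 249.7] 217 303 199 293 [ 0.4634 -0.2631  0.088 ]
```

View pics/knob.png

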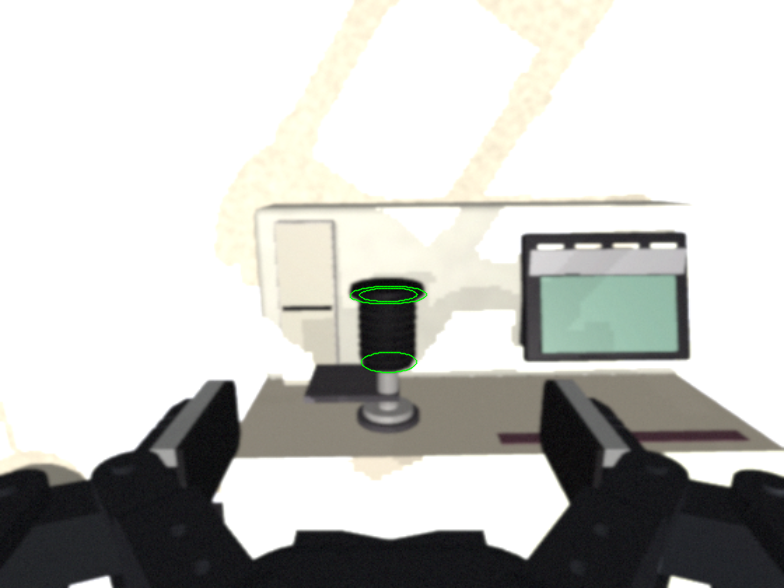

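The knob model overlay matches at (388,330) in the 1.4x picture. Pointer blade is at (345,382) and the mark at (307,308). Descending around the knob.

>>> play_rows --series '[{"fingers":-1,"dx":-1,"dy":-1,"dz":-5,"turn":0},{"fingers":-1,"dx":0,"dy":0,"dz":-6,"turn":0},{"fingers":-1,"dx":0,"dy":0,"dz":-6,"turn":0},{"fingers":-1,"dx":0,"dy":0,"dz":-6,"turn":0},{"fingers":-1,"dx":0,"dy":0,"dz":-6,"turn":0},{"fingers":-1,"dx":0,"dy":0,"dz":-6,"turn":0},{"fingers":-1,"dx":0,"dy":0,"dz":-6,"turn":0},{"fingers":-1,"dx":0,"dy":0,"dz":-6,"turn":0},{"fingers":-1,"dx":0,"dy":0,"dz":-6,"turn":0},{"fingers":-1,"dx":0,"dy":0,"dz":-6,"turn":0},{"fingers":-1,"dx":0,"dy":0,"dz":-6,"turn":0},{"fingers":-1,"dx":0,"dy":0,"dz":-4,"turn":0},{"fingers":-1,"dx":0,"dy":0,"dz":-3,"turn":0},{"fingers":-1,"dx":0,"dy":0,"dz":0,"turn":0},{"fingers":-1,"dx":0,"dy":0,"dz":0,"turn":0}]'

```text
clock: 21.72
position: [0.453, -0.2591, 0.0815]
ee_rot: [-0.016, 0.719, 0.694, -0.008]
contact_force: [-0.3, -0.1, -0.3]
width: 0.0858
```

Well placed. Closing with a firmer grip.

>>> play_rows --series '[{"fingers":0.3,"dx":0,"dy":0,"dz":0,"turn":0},{"fingers":0.7,"dx":0,"dy":0,"dz":0,"turn":0},{"fingers":1,"dx":0,"dy":0,"dz":0,"turn":0},{"fingers":1,"dx":0,"dy":0,"dz":0,"turn":0},{"fingers":1,"dx":0,"dy":0,"dz":0,"turn":0},{"fingers":1,"dx":0,"dy":0,"dz":0,"turn":0},{"fingers":1,"dx":0,"dy":0,"dz":0,"turn":0},{"fingers":1,"dx":0,"dy":0,"dz":0,"turn":0},{"fingers":1,"dx":0,"dy":0,"dz":0,"turn":0},{"fingers":1,"dx":0,"dy":0,"dz":0,"turn":0}]' --squeeze 60

```text
clock: 22.55
position: [0.4538, -0.2578, 0.0831]
ee_rot: [-0.016, 0.72, 0.694, -0.007]
contact_force: [-0.2, 0.0, 0.4]
width: 0.0215
```

```bash
python3 w.py w13; python3 -c "
from rig import *
print(get_state()['contact_force'])"
```

```text
tcp [ 0.4538 -0.2578  0.0831] jawyaw 1.5345 tilt z [-0.032  0.013 -0.999] cam [ 0.389 -0.258  0.217] t 22.55 w 0.021466106854938386
[0.8803724  1.08011881 0.03915896]
```

>>> play_rows --series '[{"fingers":1,"dx":-2,"dy":0,"dz":0,"turn":0},{"fingers":1,"dx":-3,"dy":0,"dz":0,"turn":0},{"fingers":1,"dx":-3,"dy":0,"dz":0,"turn":0},{"fingers":1,"dx":-3,"dy":0,"dz":0,"turn":0},{"fingers":1,"dx":-3,"dy":0,"dz":0,"turn":0},{"fingers":1,"dx":0,"dy":0,"dz":0,"turn":0}]'

```text
clock: 23.1
position: [0.4453, -0.2576, 0.0831]
ee_rot: [-0.011, 0.72, 0.694, -0.002]
contact_force: [4.9, 1.8, -1.7]
width: 0.0211
```

```bash
python3 w.py w14; python3 -c "
from rig import *
print(get_state()['contact_force'])"
```

```text
tcp [ 0.4453 -0.2576  0.0831] jawyaw 1.5327 tilt z [-0.018  0.013 -1.   ] cam [ 0.379 -0.258  0.216] t 23.1 w 0.02108767589039038
[ 4.51854601  2.80851733 -3.70794273]
```

Force of 4.7 N matches 8.5 mm on the spring, so there's no slip. Continuing.

>>> play_rows --series '[{"fingers":1,"dx":-4,"dy":0,"dz":0,"turn":0},{"fingers":1,"dx":-4,"dy":0,"dz":0,"turn":0},{"fingers":1,"dx":-4,"dy":1,"dz":0,"turn":0},{"fingers":1,"dx":-4,"dy":0,"dz":0,"turn":0},{"fingers":1,"dx":-4,"dy":0,"dz":0,"turn":0},{"fingers":1,"dx":-3,"dy":0,"dz":0,"turn":0},{"fingers":1,"dx":0,"dy":0,"dz":0,"turn":0}]'

```text
clock: 23.73
position: [0.4298, -0.2572, 0.0831]
ee_rot: [-0.005, 0.721, 0.693, 0.003]
contact_force: [6.1, 1.9, -4.2]
width: 0.0214
```

```bash
python3 w.py w15; python3 -c "
from rig import *
print(get_state()['contact_force'])"
```

```text
tcp [ 0.4298 -0.2572  0.0831] jawyaw 1.5308 tilt z [-0.002  0.012 -1.   ] cam [ 0.362 -0.257  0.215] t 23.7333 w 0.021390904396160666
[ 5.63672341  2.85711449 -3.76508403]
```

>>> play_rows --series '[{"fingers":1,"dx":-4,"dy":0,"dz":0,"turn":0},{"fingers":1,"dx":-4,"dy":0,"dz":0,"turn":0},{"fingers":1,"dx":0,"dy":0,"dz":0,"turn":0}]'

```text
clock: 24.03
position: [0.4258, -0.2571, 0.0831]
ee_rot: [-0.002, 0.721, 0.693, 0.006]
contact_force: [6.3, 2.4, -4.0]
width: 0.0214
```

```bash
python3 w.py w16; python3 - <<'E'
from h import *
s=get_state(); print(s['contact_force'])
im=get_image("wrist"); c=cam(im,s); p=im["pixels"][:,:,::-1]
th=-.0255; Rz=R.from_euler("z",th).as_matrix(); W=np.array([.587,-.217,0])
L=lambda q: W+Rz@(np.array(q)-[.030,0,0])
print("mark px",proj(c,L((-.102,-.084,.055))),"pointer tip px if 30:",proj(c,L((-.102,-.080,.088))),"if 24:",proj(c,L((-.096,-.080,.088))))
cv2.imwrite("pics/fin.png",cv2.convertScaleAbs(cv2.resize(p[100:330,60:460],None,fx=2,fy=2,interpolation=cv2.INTER_CUBIC),alpha=1.6))
print(proj(c,L((-.101-.03,-.045,.1))), proj(c,(.587,-.217,.16)))
E
```

```text
tcp [ 0.4258 -0.2571  0.0831] jawyaw 1.5301 tilt z [ 0.006  0.012 -1.   ] cam [ 0.356 -0.257  0.215] t 24.0333 w 0.021386151756352455
[ 6.65976584  2.36722201 -3.72447707]
mark px [200.48996286 311.5094235 ] pointer tip px if 30: [194.71479511 355.10156783] if 24: [195.87029741 367.42284572]
[279.81119271 305.96753736] [429.39510396 844.64630206]
```

View pics/fin.png

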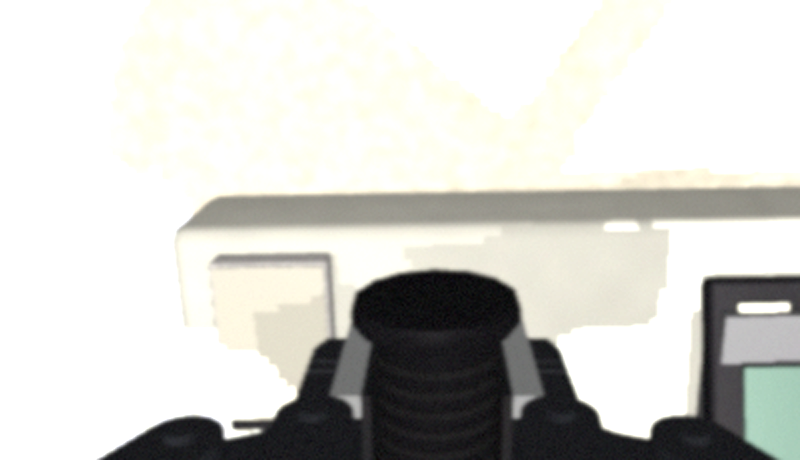

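The mark shows at about crop (250,424) as predicted. The pointer is hidden by the finger. To check for slip I'll compare the knob's place in the wrist image before and after the pull.

```bash
python3 - <<'E'
from h import *
a=cv2.imread("pics/w13.png",0); 
for n in ("w14","w15","w16"):
    b=cv2.imread(f"pics/{n}.png",0)
    T=a[232:300,232:326]; r=cv2.matchTemplate(b[212:320,212:346],T,cv2.TM_CCOEFF_NORMED); _,m,_,l=cv2.minMaxLoc(r); print(n,m,l[0]-20,l[1]-20)
s=get_state(); im=get_image("wrist"); c=cam(im,s); K,Rw,o=c
P=np.array([.4258-.015,-.257,.104]); print("px per mm x",proj(c,P+[.001,0,0])-proj(c,P), "fy",K[0,0])
E
```

```text
w14 0.9980111122131348 0 0
w15 0.9958811402320862 0 0
w16 0.9943764209747314 0 0
px per mm x [0.11407336 2.72116415] fy 362.8891310681384
```

No slip, and travel is about 28.3 mm. A small nudge, then hold.

>>> play_rows --series '[{"fingers":1,"dx":-3,"dy":0,"dz":0,"turn":0},{"fingers":1,"dx":-1,"dy":0,"dz":0,"turn":0},{"fingers":1,"dx":-1,"dy":0,"dz":0,"turn":0}]'

```text
clock: 24.43
position: [0.4249, -0.2571, 0.0831]
ee_rot: [0.0, 0.721, 0.692, 0.009]
contact_force: [6.6, 2.2, -3.5]
width: 0.0218
```

```bash
for i in 1 2; do python3 w.py w17; done; python3 -c "
from rig import *
print(get_state()['contact_force'])"
```

```text
tcp [ 0.4249 -0.2571  0.0831] jawyaw 1.5299 tilt z [ 0.013  0.012 -1.   ] cam [ 0.355 -0.257  0.214] t 24.4333 w 0.02178743700995382
tcp [ 0.4249 -0.2571  0.0831] jawyaw 1.5298 tilt z [ 0.013  0.012 -1.   ] cam [ 0.355 -0.257  0.214] t 24.4833 w 0.021730346623330902
[ 7.72124729  1.99386615 -2.46599035]
```

Travel is about 29 mm, force about 7 N, and stable. A last check of the bystanders with the top camera while holding (0.3 s or more), then hand in.

```bash
python3 - <<'E'
from h import *
for _ in range(5): im=get_image("top")
a=cv2.imread("pics/top.png").astype(int); d=(np.abs(im["pixels"][:,:,::-1].astype(int)-a).max(2)>45).astype(np.uint8)
n,l,st,ce=cv2.connectedComponentsWithStats(d)
print([tuple(x) for x in st[1:] if x[4]>12])
for _ in range(3): im=get_image("wrist")
s=get_state(); print(s["position"],s["contact_force"],s["width"],s["clock"])
sign_off()
E
```

```text
[(np.int32(197), np.int32(209), np.int32(13), np.int32(14), np.int32(131)), (np.int32(351), np.int32(213), np.int32(12), np.int32(11), np.int32(75)), (np.int32(213), np.int32(237), np.int32(208), np.int32(179), np.int32(11112)), (np.int32(384), np.int32(290), np.int32(6), np.int32(5), np.int32(14)), (np.int32(373), np.int32(293), np.int32(8), np.int32(6), np.int32(14)), (np.int32(0), np.int32(338), np.int32(257), np.int32(82), np.int32(9473)), (np.int32(270), np.int32(375), np.int32(9), np.int32(8), np.int32(41)), (np.int32(280), np.int32(377), np.int32(35), np.int32(28), np.int32(259)), (np.int32(262), np.int32(387), np.int32(14), np.int32(24), np.int32(140)), (np.int32(285), np.int32(387), np.int32(23), np.int32(21), np.int32(130)), (np.int32(310), np.int32(409), np.int32(10), np.int32(11), np.int32(55))]
[ 0.42484836 -0.25706767  0.08303208] [ 7.44417806  1.91296357 -3.27419156] 0.021346115222143587 24.9333
the job is handed in; nothing more can be done
```

The reference check is done and handed in at about 25 s. The flanged standard was taken out of the bin by its cap, lowered into the well and released. The shutter knob was then pulled out, and the arm is still holding it there.

**Standard:**
- It met the rim with 8 N of contact at the height where its flange should touch.
- The wrist picture afterwards showed it upright, about 2 mm off my well estimate in x, which is within the bore's play.

**Shutter:**
- Travel is about 29 mm, worked out from the tool position. The force is about 7 N, which matches the spring near the line.
- Up to 28 mm the wrist images showed no slip; the last 1 mm of pull wasn't checked that way.
- I couldn't see the pointer on the line directly, because a finger hides it in the wrist view.

**Bystanders:** Comparing the top view with the start showed changes only at the standard's old and new places and where the arm and its shadow are. The stopper's pixels fall inside that arm region, so that comparison doesn't clear it, but nothing was moved near it below the safe height.

**Disagreements on the way:** The first top-camera estimate of the standard was about 1 cm off the wrist-camera one, and I used the wrist one. Fast rows also tilted the tool by up to about 0.05 rad, so I kept the fine moves slow.

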